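Hang the check weight on the side hook of the test stand

TASK

Hang the steel check weight on the test stand's side-opening hook: bring it in from the side, foot below the hook and stem between its two plates, set its crossbar down on the hook's tongue in front of the lip, slide it along the tongue, in light contact with it, in under the lip until it drops into the throat, and let go so that it hangs there freely, straight and still. Work gently: do not press or ram the weight against the stand with more than 12 N, and leave the tape, the tin and the pliers where they are.

Things in the scene. Friction and masses are not known exactly. Their poses are not given: they have to be found in the camera images.
- weight_bar (a point): Middle of the check weight's crossbar, half-way up the weight; z up along its stem. Loose steel weight, standing upright, 165 mm tall, 0.36 to 0.54 kg: round foot 58 mm across, 30 mm high (underside 82.5 mm below this point), 10 mm square stem, crossbar 8 mm square along x, with 13 mm square heads at x = 24 to 27 mm either side. Same when turned half round.
- weight_grip (a point): Centre of the weight's black grip at its top, 62.5 mm above the crossbar's middle: a flat block 34 mm along x, 14 mm thick along y, 40 mm tall, with axes as the crossbar's. The place to take the weight from above. Bins hang over the rear of the bench (from 0.63 m ahead of the robot, 0.47 m above the top): keep the wrist clear of them.
- stand: Test stand fixed to the bench; origin on the bench right under the middle of the hook's throat, z up, y pointing out of the hook's mouth. Base plate 12 mm thick, x -50 to 50, y -125 to 35 mm. The hook is two equal steel plates 6 mm thick with a clear gap (x -11 to 11 mm) for the weight's stem; one arm of the crossbar lies on each plate.
- stand_mouth (a point): Point at bench height right under the open tongue, at y = 37 mm of the stand, axes as the stand. Stand y, in mm: level tongue from its free end at 52 in to 5.5, where it steps down 10 into the throat (5.5 to -5.5, flat floor, solid back wall). A lip 8 thick covers throat and inner tongue out to y = 22; its underside is 12 above the tongue. From 22 to 52 the tongue is open from above.
- stand_post (a point): Top of the stand's post, 185 mm above the bench, at y = -79 mm of the stand. A clamp on it carries the hook. The clamped height differs each time and is NOT measured: tongue top 144 to 168 mm above the bench. The hook is sprung: it gives straight down up to 10 mm (1.5 N to start, then 2.5 N per mm, then a hard stop), sags about 1 mm under the hung weight, and is rigid sideways.
- tape_black: Roll of black tape lying flat, 70 mm across, 18 mm high, loose bystander; origin at the centre of its underside.
- wax_tin: Round tin, 66 mm across, 30 mm high, loose bystander; origin at the centre of its underside.
- pliers_red: Combination pliers with red handles, 122 mm long, 14 mm high, lying flat, loose bystander; origin at the centre of the underside.
Things that resemble listed ones, but are neither listed nor needed, are in the scene too. Leave any purple look-alike of the part that bears weight_bar alone.

How it is judged:
By the outcome, as a careful person would: the job done as asked, in the order asked, and still so for the second after the job is handed in, with the robot touching nothing.
It also fails if it takes over 61 s, if anything falls off the work surface, if the arm or the gripper's body presses on something with over 40 N, if the wrist force passes 120 N, or if a joint passes its speed limit or range.

ROBOT

A 6-joint arm with a two-finger parallel gripper is mounted at the origin on a cart in front of the work surface, level with it; the furniture and walls round the work are solid. World frame = base frame: x ahead of the robot, y to its left, z up, the work surface at z = 0. Lengths are in m, angles in rad, forces in N, time in s.
With the tool pointing down it reaches from about 0.375 to 0.975 m from the base axis. Payload 3.8 kg.
Tool frame: the origin (TCP) lies on the centre line of the jaws, within the pads' length; the fingertips stand 17 mm ahead of it and the grasp point (between the pads) lies 2 mm behind it (bot.tip_extent is the distance from the TCP to the fingertips, in m); z points along the fingers, y is the line along which they close (so a half turn about z gives the same grasp; the last joint's range is limited). The gripper opens to 85 mm and grips with 20 to 120 N. Pads are 22 mm wide; open, the fingers measure 114 mm over their backs; the gripper's body (76 mm by 85 mm) begins 54 mm behind the grasp point. The pads swing forward as they close: fully open they stand 13 mm farther back than shut.
Start: joints at [1.259, 0.264, 1.604, -0, 1.274, -0.037], TCP at [0.183, 0.65, 0.248] pointing down, gripper open.
Joint ranges: [-2.63, 2.63], [-0.94, 2.18], [0.31, 2.57], [-1.31, 4.45], [0, 2.66], [-2.55, 2.55]. Speed limits (rad/s): [2.57, 2.57, 3.14, 3.14, 3.14, 3.14].

INTERFACE

Orientations are given as a rotation vector (axis times angle).
In Python, from workcell import readout, read_camera, finish_job, bot gives the robot as it stands.
- The arm moves only by the tool jog_arm, never from a script. Its argument "deltas" is one flat list of numbers, 7 for each row, row after row: the shift along the tool's x, y, z in m, then the turn, a rotation vector about the tool's x, y, z in degrees, then the gripper command: -1 is shut, 1 is fully open, values between are in proportion. A call has 1 to 8 rows; each row is the pose to reach, as a shift and turn from the pose commanded when the call began, along the tool's axes at that moment; what a row does not reach only later rows make up. A row lasts 1/10 s, in which the tool goes at most 50 mm and 8.59 degrees, less where a joint would pass 70% of its speed; a pose out of reach is approached as far as the arm can. A call with a gripper value outside its range is refused whole. The fingers move at their own pace and stop on an object; "squeeze" is the grip in N (left out, the last holds). Time passes only in rows, so rows that repeat a pose let the fingers close. It gives the time, the measured TCP pose, the force, the opening and the grip force at its end, in the units of the state.
- readout.read_state(): the state, without advancing time (a new reading comes with each control period).
- read_camera(name): name is "scene" or "top" or "wrist"; returns a dict with "color" (480x640x3 uint8, blue, green, red), "fx", "fy", "cx", "cy" (pixels), "origin" and "attitude" of the camera in the world. Camera axes: x right, y down, z forward; pixel columns grow to the right and rows downward; lengths in m; the calibration is good to about 2 mm. A picture is of the moment at which its call begins. There is no depth.
- finish_job(): hands the job in; it is judged then, once.
The state is a dict: "time": time; "q": joint angles; "joint_vel": joint speeds; "joint_torque": joint torques, N m; "tool_pos": TCP position; "tcp_rot": TCP orientation; "wrist_force": force on the tool from outside, world axes, zero at the start; "torque": the same for the moment, N m; "width": opening from 0.0 (shut) to 1.0 (fully open); "grip_force": force on a finger pad.
Only numpy, scipy, OpenCV 4.12 (cv2) and the standard library are available. Lean on these libraries where they do the work, as an engineer would, in place of code of your own. Each camera call takes 0.05 s, during which the arm holds its last target. There are 200 camera calls.

## Working session

There is one attempt and no reset: what is moved stays moved. The work goes in short steps, Python scripts to look and compute and a tool call to move; the robot and the scene stay as the last step left them, time stands still between calls to the robot, and variables do not carry over. Pictures are saved under pics/ and viewed, at most 13 in all, crops included, and the job is handed in when it is done.

Besides the shell and the picture viewer there is one more tool, called after "Request:" as name(argument=value, ...) on one line, values as JSON. jog_arm: Moves the arm, as the interface text tells. Its arguments: {"type":"object","properties":{"deltas":{"type":"array"},"squeeze":{"type":"number"}},"required":["deltas"]}

```bash
mkdir -p pics; cat > h.py <<'E'
import numpy as np, cv2, pickle
from scipy.spatial.transform import Rotation as R
from workcell import readout, read_camera, finish_job, bot
def shot(n,f):
    c=read_camera(n); cv2.imwrite(f'pics/{f}.png',c['color']); pickle.dump(c,open(f'pics/{f}.pkl','wb')); return c
def load(f): return pickle.load(open(f'pics/{f}.pkl','rb'))
def rot(c):
    a=np.array(c['attitude'],float); return a if a.shape==(3,3) else R.from_rotvec(a).as_matrix()
def ray(c,u,v):
    d=rot(c)@np.array([(u-c['cx'])/c['fx'],(v-c['cy'])/c['fy'],1]); return np.array(c['origin']),d
def atz(c,u,v,z):
    o,d=ray(c,u,v); return o+d*(z-o[2])/d[2]
def proj(c,p):
    q=rot(c).T@(np.array(p)-c['origin']); return np.array([c['fx']*q[0]/q[2]+c['cx'],c['fy']*q[1]/q[2]+c['cy']])
def tri(L):
    A=0;b=0
    for c,u,v in L:
        o,d=ray(c,u,v); d=d/np.linalg.norm(d); P=np.eye(3)-np.outer(d,d); A=A+P; b=b+P@o
    return np.linalg.solve(A,b)
E
python3 - <<'E'
from h import *
for n in ['scene','top']:
    c=shot(n,n+'0'); print(n,c['fx'],c['cx'],c['cy'],c['origin'],c['attitude'])
print(readout.read_state())
E
```

```text
scene 584.2974193539488 314.4380373077816 240.54763616790214 [-0.3991611  -0.76653422  0.84257154] [-1.92062098  1.13447233 -0.56644543]
top 609.944400427667 319.15284703092624 241.47491878553464 [ 0.33589565 -0.24565172  1.19626883] [-2.16651873  2.1197368  -0.16369093]
{'time': 0.1, 'q': array([ 1.25911653e+00,  2.64694891e-01,  1.60524038e+00,  3.97619074e-05,
        1.27370977e+00, -3.69469034e-02]), 'joint_vel': array([ 0.00069419, -0.00274346, -0.00312005,  0.00041017, -0.00181545,
        0.00074477]), 'joint_torque': array([-3.18039440e-05, -5.16711831e+01, -3.68589163e+01, -9.67208734e-05,
        6.34057142e-03,  2.14924015e-06]), 'tool_pos': array([0.18294784, 0.64908134, 0.2470734 ]), 'tcp_rot': array([-0.4301576 , -3.11160526,  0.00316428]), 'wrist_force': array([-0.81309508,  0.01868573, -0.05753877]), 'torque': array([-0.0673144 ,  0.05432399,  0.01698135]), 'grip_force': 0.0, 'width': 0.9989011996139996}
```

View pics/scene0.png

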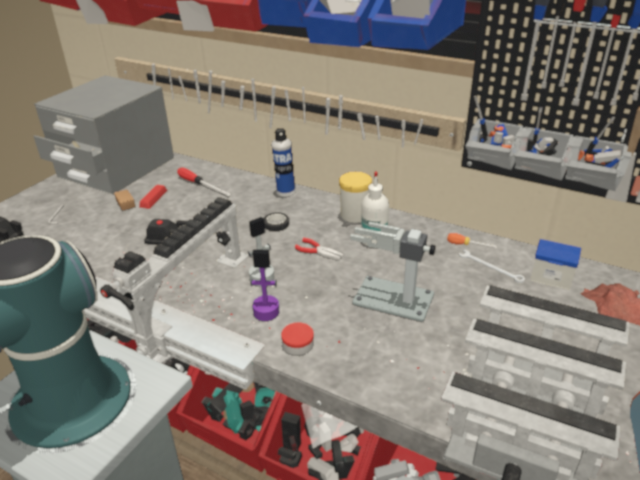

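View pics/top0.png

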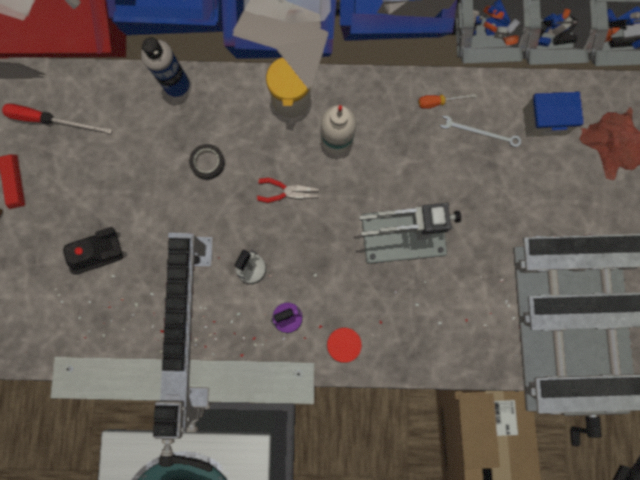

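The steel weight is at top (243,262) and scene (258,250), with a black grip and grey foot. The purple look-alike is at top (287,317) and scene (265,285), and I'm leaving it alone. The hook's mouth points left in the top view, at (358,227). I'll confirm with one enlarged composite.

```bash
python3 - <<'E'
from h import *
t=load('top0');s=load('scene0')
def crop(c,u,v,w,h,k): return cv2.resize(c['color'][v:v+h,u:u+w],None,fx=k,fy=k,interpolation=cv2.INTER_CUBIC)
a=crop(t,220,235,80,60,5);b=crop(t,350,195,80,60,5)
d=crop(s,225,205,80,60,5);e=crop(s,345,215,80,60,5)
cv2.imwrite('pics/comp.png',np.vstack([np.hstack([a,b]),np.hstack([d,e])]))
print(atz(t,250,268,0.015),atz(t,243,262,.165),atz(t,358,217,.17),atz(t,360,235,.15))
print(rot(t).round(3).tolist(),bot.tip_extent)
E
```

```text
[ 0.46088101 -0.11165052  0.015     ] [ 0.45499884 -0.11636911  0.165     ] [ 0.53626076 -0.31071689  0.17      ] [ 0.50839692 -0.315844    0.15      ]
[[0.022, -0.988, 0.151], [-1.0, -0.022, 0.001], [0.003, -0.151, -0.989]] 0.017
```

View pics/comp.png

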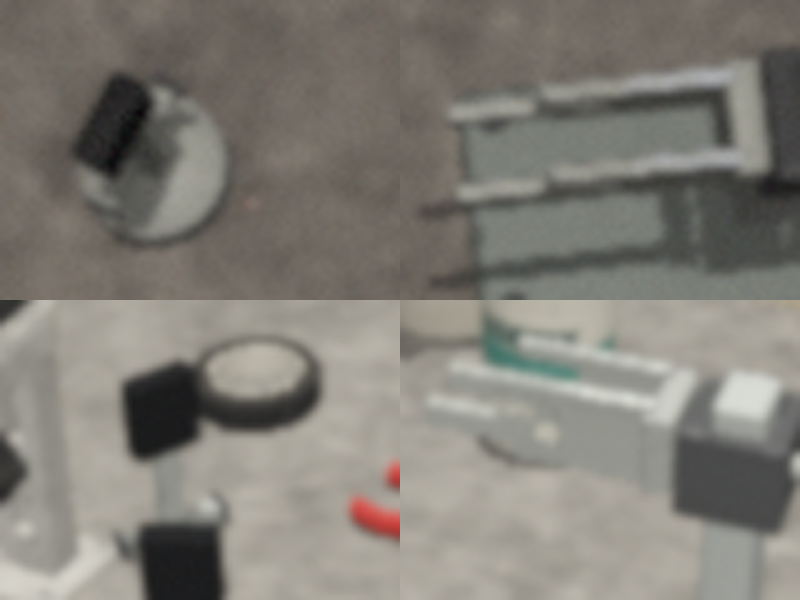

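```bash
cat > fit.py <<'E'
from h import *
from scipy.optimize import minimize
t=load('top0');s=load('scene0')
print('obstacle end',tri([(t,180,238),(s,230,207)]),tri([(t,180,400),(s,130,272)]))
print('tcp in scene',proj(s,[.183,.65,.248]))
def mask(c,u,v,w,h,th=62):
    m=np.zeros((480,640),np.uint8); g=c['color'].max(2)
    m[v:v+h,u:u+w]=(g[v:v+h,u:u+w]<th)
    n,l,st,_=cv2.connectedComponentsWithStats(m); k=1+st[1:,4].argmax(); print(st[k]); return (l==k).astype(np.uint8)
mt=mask(t,230,245,25,27); ms=mask(s,247,215,19,25)
def hull(c,p,S=8):
    x,y,a=p; R_=np.array([[np.cos(a),-np.sin(a)],[np.sin(a),np.cos(a)]])
    P=[proj(c,[*(R_@[i*.017,j*.007]+[x,y]),z]) for i in(-1,1) for j in(-1,1) for z in(.125,.165)]
    m=np.zeros((480,640),np.uint8)
    cv2.fillConvexPoly(m,cv2.convexHull(np.round(np.array(P)*256).astype(np.int32)),1,shift=8); return m
def cost(p,L):
    return sum(1-(hull(c,p)&m).sum()/(hull(c,p)|m).sum() for c,m in L)
for L in ([(t,mt)],[(s,ms)],[(t,mt),(s,ms)]):
  best=min((minimize(cost,[.457,-.113,a0],args=(L,),method='Nelder-Mead',options=dict(initial_simplex=[[.457,-.113,a0],[.463,-.113,a0],[.457,-.107,a0],[.457,-.113,a0+.2]])) for a0 in(-.8,-.5,-.2)),key=lambda r:r.fun)
  print(best.x,np.degrees(best.x[2]),best.fun)
print('foot',atz(t,250.1,267.7,.028))
# stand: correspondences (stand x,y, zcode) pixel estimates
def ct(a,b): return 350+a/5-.4,195+b/5-.4
def cs(a,b): return 345+a/5-.4,215+(b-300)/5-.4
# (x,y,z or H-offset), top-px / scene-px
C=[(t,(.017,.052,('H',0)),ct(448,105)),(t,(.011,.052,('H',0)),ct(452,122)),(t,(-.011,.052,('H',0)),ct(457,184)),(t,(-.017,.052,('H',0)),ct(461,200)),
(t,(.014,.022,('H',.020)),ct(536,100)),(t,(-.014,.022,('H',.020)),ct(548,180)),
(s,(-.017,.052,('H',0)),cs(428,402)),(s,(-.017,.022,('H',.020)),cs(450,366)),(s,(.017,.022,('H',.02)),cs(520,340)),
(t,(0,-.079,.185),(438,215))]
def res(p,full=False):
    x,y,a,H=p; r=[]
    for c,(X,Y,z),uv in C:
        w=[x+np.cos(a)*X-np.sin(a)*Y,y+np.sin(a)*X+np.cos(a)*Y,(H+z[1]) if isinstance(z,tuple) else z]
        r+=list(proj(c,w)-uv)
    return np.array(r)
from scipy.optimize import least_squares
f=least_squares(res,[.52,-.37,.1,.156],loss='soft_l1',x_scale=[.01,.01,.1,.01]); print(f.x,np.degrees(f.x[2]));print(res(f.x).reshape(-1,2).round(1).tolist())
E
python3 fit.py
```

```text
obstacle end [ 0.49941872 -0.00643572  0.14649695] [ 0.21129639 -0.00619822  0.15294173]
tcp in scene [-89.58806355 164.78782728]
[235 250  17  21 210]
[250 218  16  18 215]
[ 0.460488   -0.11472012 -0.4597275 ] -26.340445403099956 0.26277372262773724
[ 0.46364469 -0.11353972  0.03912684] 2.2418025672858897 0.2785234899328859
[ 0.46041985 -0.11461179 -0.45999325] -26.35567191515841 0.6395853168306358
foot [ 0.4600895 -0.1132951  0.028    ]
[ 0.52824975 -0.49616147  0.1785207   0.20249325] 10.228482482994686
[[-0.9, -0.3], [-1.0, -0.2], [0.5, 0.3], [0.4, 0.7], [2.4, -2.7], [3.3, -2.0], [-21.1, 0.8], [-9.2, 1.9], [-20.0, -2.1], [76.4, 0.2]]
```

```bash
sed -i 's|350+a/5|350+(a-400)/5|; s|345+a/5|345+(a-400)/5|' fit.py; python3 fit.py | tail -2; python3 - <<'E'
from h import *
st=readout.read_state(); Rt=R.from_rotvec(st['tcp_rot']); print(Rt.as_matrix().round(3).tolist())
# targets: tool z down; tool y along weight y (yaw -26)
for a in (-26,154): print(a, 'tool x', np.cos(np.radians(a)),np.sin(np.radians(a)))
E
```

```text
[ 0.52952698 -0.36662794  0.12196008  0.16121823] 6.987797611640041
[[-0.2, 0.2], [-0.6, 0.2], [-0.2, 0.3], [-0.6, 0.6], [0.8, -1.0], [0.3, -0.8], [-0.6, -0.0], [8.9, 1.9], [0.2, -1.3], [0.1, 0.4]]
[[-0.962, 0.271, -0.001], [0.271, 0.962, -0.002], [0.0, -0.002, -1.0]]
-26 tool x 0.898794046299167 -0.4383711467890774
154 tool x -0.898794046299167 0.4383711467890773
```

Request:
jog_arm(deltas=[-0.338,-0.215,-0.082,0,0,0,0.2,-0.338,-0.215,-0.082,0,0,0,0.2,-0.338,-0.215,-0.082,0,0,0,0.2,-0.338,-0.215,-0.082,0,0,0,0.2,-0.338,-0.215,-0.082,0,0,0,0.2,-0.338,-0.215,-0.082,0,0,0,0.2,-0.338,-0.215,-0.082,0,0,0,0.2,-0.338,-0.215,-0.082,0,0,0,0.2], squeeze=30)

```text
time: 0.9
tool_pos: [0.4451, 0.3557, 0.3285]
tcp_rot: [-0.43, -3.112, 0.001]
wrist_force: [0.9, 0.6, -0.5]
width: 0.603
grip_force: 0.0
```

```bash
cat >> h.py <<'E'
def go(pos,ang):
    """tool-frame delta to world pos, tool pointing down with tool x at ang deg"""
    s=readout.read_state(); M=R.from_rotvec(s['tcp_rot']); a=np.radians(ang)
    T=np.array([[np.cos(a),np.sin(a),0],[np.sin(a),-np.cos(a),0],[0,0,-1]])
    d=M.inv().apply(np.array(pos)-s['tool_pos']); r=np.degrees((M.inv()*R.from_matrix(T)).as_rotvec())
    print('t',s['time'],'pos',s['tool_pos'].round(4),'f',s['wrist_force'].round(1),'w',round(s['width'],3),'| delta',d.round(4).tolist(),r.round(2).tolist())
E
python3 -c "
from h import *
go([.46,-.114,.30],154)"
```

```text
t 0.9 pos [0.4451 0.3557 0.3285] f [ 0.9  0.6 -0.5] w 0.603 | delta [-0.1418, -0.448, 0.0286] [-0.02, -0.02, 10.26]
```

Request:
jog_arm(deltas=[-0.142,-0.448,0.028,0,0,10.3,0.2,-0.142,-0.448,0.028,0,0,10.3,0.2,-0.142,-0.448,0.028,0,0,10.3,0.2,-0.142,-0.448,0.028,0,0,10.3,0.2,-0.142,-0.448,0.028,0,0,10.3,0.2,-0.142,-0.448,0.028,0,0,10.3,0.2,-0.142,-0.448,0.028,0,0,10.3,0.2,-0.142,-0.448,0.028,0,0,10.3,0.2])

```text
time: 1.7
tool_pos: [0.4565, -0.0434, 0.3044]
tcp_rot: [0.708, 3.061, 0.0]
wrist_force: [0.2, 0.6, 0.1]
width: 0.597
grip_force: 0.0
```

```bash
python3 -c "
from h import *
go([.46,-.114,.30],154)"
```

```text
t 1.7 pos [ 0.4565 -0.0434  0.3044] f [0.2 0.6 0.1] w 0.597 | delta [-0.0341, -0.0618, 0.0043] [0.01, 0.0, -0.04]
```

Request:
jog_arm(deltas=[-0.034,-0.062,0.0,0,0,0,0.2,-0.034,-0.062,0.0,0,0,0,0.2,-0.034,-0.062,0.0,0,0,0,0.2,-0.034,-0.062,0.0,0,0,0,0.2,-0.034,-0.062,0.0,0,0,0,0.2])

```text
time: 2.2
tool_pos: [0.4603, -0.1112, 0.3044]
tcp_rot: [-0.706, -3.06, -0.001]
wrist_force: [-0.8, -1.1, -0.7]
width: 0.602
grip_force: 0.0
```

```bash
python3 -c "
from h import *
go([.46,-.114,.30],154)
c=shot('wrist','w1')
print(c['origin'],rot(c).round(3).tolist(),c['fx'],proj(c,[.46,-.114,.165]),proj(c,[.46,-.114,.03]))
th=np.radians(-26)
for i in(-1,1):
  for j in (-1,1): print(proj(c,[.46+np.cos(th)*i*.017-np.sin(th)*j*.007,-.114+np.sin(th)*i*.017+np.cos(th)*j*.007,.165]).round(1))
"
```

```text
t 2.2 pos [ 0.4603 -0.1112  0.3044] f [-0.8 -1.1 -0.7] w 0.602 | delta [-0.0009, -0.0026, 0.0044] [0.02, -0.04, 0.0]
[ 0.40001338 -0.08201057  0.42914184] [[0.438, 0.866, 0.24], [0.899, -0.422, -0.116], [0.001, 0.266, -0.964]] 418.3482732046153 [314.34344977 240.32189843] [315.57145358 205.39114767]
[303.4 214.6]
[325.2 214.6]
[303.8 265.2]
[325.  265.2]
```

View pics/w1.png

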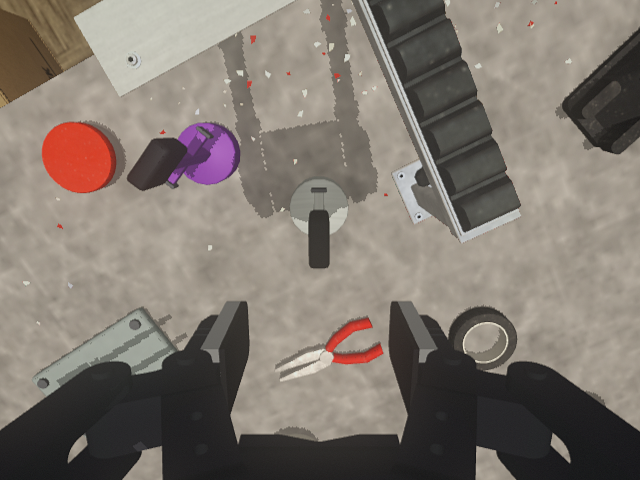

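The grip of the steel weight is at wrist (319,210–268), midway between the pads (248 and 390) and aligned with them. The purple one is at (185,155), well clear. Descending.

Request:
jog_arm(deltas=[-0.002,0,0.05,0,0,0,0.2,-0.002,0,0.1,0,0,0,0.2,-0.002,0,0.135,0,0,0,0.2,-0.002,0,0.161,0,0,0,0.2,-0.002,0,0.161,0,0,0,0.2,-0.002,0,0.161,0,0,0,0.2])

```text
time: 2.85
tool_pos: [0.4624, -0.1121, 0.144]
tcp_rot: [-0.705, -3.061, -0.0]
wrist_force: [0.0, -0.4, 0.2]
width: 0.595
grip_force: 0.0
```

Request:
jog_arm(deltas=[0,0,0,0,0,0,-0.4,0,0,0,0,0,0,-0.6,0,0,0,0,0,0,-0.75,0,0,0,0,0,0,-0.85,0,0,0,0,0,0,-0.95,0,0,0,0,0,0,-1,0,0,0,0,0,0,-1], squeeze=40)

```text
time: 3.55
tool_pos: [0.4639, -0.1133, 0.1458]
tcp_rot: [0.708, 3.057, 0.001]
wrist_force: [0.5, 1.7, 7.3]
width: 0.158
grip_force: 40.3
```

```bash
python3 -c "
from h import *
go([.46,-.114,.27],154)"
```

```text
t 3.55 pos [ 0.4639 -0.1133  0.1458] f [0.5 1.7 7.3] w 0.158 | delta [0.0028, -0.0022, -0.1243] [0.07, 0.21, -0.06]
```

Request:
jog_arm(deltas=[0,0,-0.02,0,0,0,-1,0,0,-0.05,0,0,0,-1,0,0,-0.085,0,0,0,-1,0,0,-0.11,0,0,0,-1,0,0,-0.11,0,0,0,-1,0,0,-0.11,0,0,0,-1], squeeze=60)

```text
time: 4.15
tool_pos: [0.4616, -0.113, 0.2526]
tcp_rot: [-0.708, -3.06, 0.0]
wrist_force: [-0.8, 0.3, -5.8]
width: 0.153
grip_force: 59.1
```

```bash
sed -i "s|(s,(-.017,.022,('H',.020)),cs(450,366))|(s,(.017,.052,('H',0)),cs(450,366))|" fit.py; python3 fit.py | tail -2; python3 -c "
from h import *
a=np.radians(7);o=np.array([.5295,-.3666]);p=o+.105*np.array([-np.sin(a),np.cos(a)]);print(p)
go([*p,.255],187)
c=shot('scene','s1')
cv2.imwrite('pics/s1c.png',cv2.resize(c['color'][170:330,220:440],None,fx=3.6,fy=3.6,interpolation=cv2.INTER_CUBIC))"
```

```text
[ 0.52991759 -0.36684661  0.12182046  0.15875066] 6.979798438635167
[[-0.2, 0.3], [-0.6, 0.3], [-0.2, 0.3], [-0.6, 0.6], [0.7, -1.0], [0.2, -0.8], [-0.4, 0.9], [0.6, -0.3], [0.3, -0.4], [0.2, 0.1]]
[ 0.51670372 -0.26238265]
t 4.15 pos [ 0.4616 -0.113   0.2526] f [-0.8  0.3 -5.8] w 0.153 | delta [-0.1151, -0.11, -0.0025] [0.0, -0.06, -33.05]
```

View pics/s1c.png

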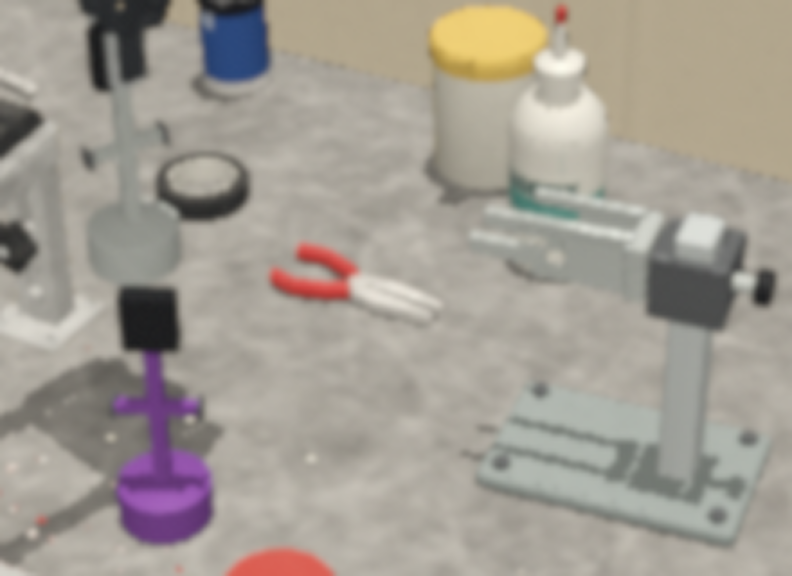

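The weight is lifted cleanly, hanging straight at crop (125,150), and the hook's mouth is at crop (475,235). Moving to a point 105 mm out in front of the throat.

Request:
jog_arm(deltas=[-0.015,-0.015,0,0,0,-5,-1,-0.04,-0.038,0,0,0,-12,-1,-0.065,-0.062,0,0,0,-19,-1,-0.09,-0.086,0,0,0,-26,-1,-0.107,-0.102,0,0,0,-31,-1,-0.115,-0.11,0,0,0,-33,-1,-0.115,-0.11,0,0,0,-33,-1,-0.115,-0.11,0,0,0,-33,-1])

```text
time: 5.0
tool_pos: [0.5159, -0.2615, 0.2509]
tcp_rot: [0.188, -3.132, -0.005]
wrist_force: [-0.7, 0.5, -4.5]
width: 0.151
grip_force: 59.4
```

```bash
python3 -c "
from h import *
st=readout.read_state()
a=np.radians(7);o=np.array([.5298,-.3668]);y=np.array([-np.sin(a),np.cos(a)]);p=o+.105*y
go([*p,.235],187)
c=shot('wrist','w2');t=shot('top','t2')
def S(X,Y,z): return [*(o+X*np.array([np.cos(a),np.sin(a)])+Y*y),z]
im=cv2.resize(t['color'][190:270,330:450],None,fx=4,fy=4,interpolation=cv2.INTER_CUBIC)
cv2.imwrite('pics/w2c.png',np.vstack([cv2.resize(c['color'],(373,280)),np.zeros((0,373,3),np.uint8)]) if 0 else c['color'])
cv2.imwrite('pics/t2c.png',im)
for P in [(.011,.052,.159),(-.011,.052,.159),(.017,.022,.179),(-.017,.022,.179)]: print('w',proj(c,S(*P)).round(1),'t',proj(t,S(*P)).round(1))
g=st['tool_pos'];
for X in(-.027,.027): print('bar w',proj(c,[g[0]+X*np.cos(a),g[1]+X*np.sin(a),g[2]-.0633]))
"
```

```text
t 5.0 pos [ 0.5159 -0.2615  0.2509] f [-0.7  0.5 -4.5] w 0.151 | delta [-0.001, -0.0013, 0.0159] [0.2, -0.23, -0.13]
w [219.7 282.3] t [359.4 219.3]
w [217.1 243.5] t [360.8 231.8]
w [152.4 307.2] t [377.3 211.9]
w [144.9 242.2] t [379.6 231.6]
bar w [318.54224796 223.23331915]
bar w [318.74042936 330.56506861]
```

View pics/w2.png

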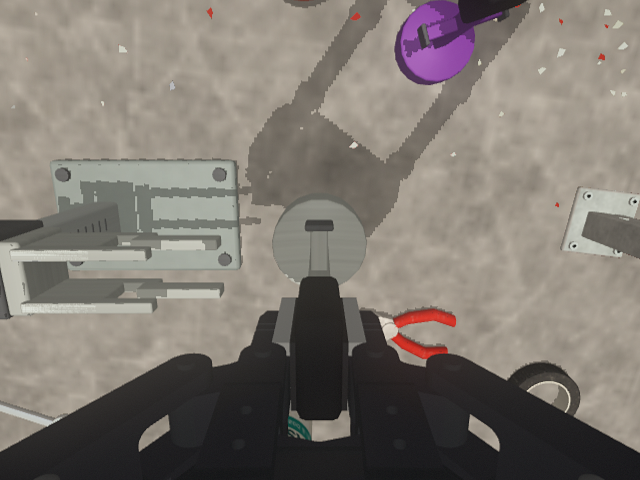

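```bash
python3 -c "
from h import *
c=load('w2')['color'];cv2.imwrite('pics/w2c.png',cv2.resize(c[205:325,130:260],None,fx=5,fy=5,interpolation=cv2.INTER_NEAREST))"
```

```text
(no output)
```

View pics/w2c.png

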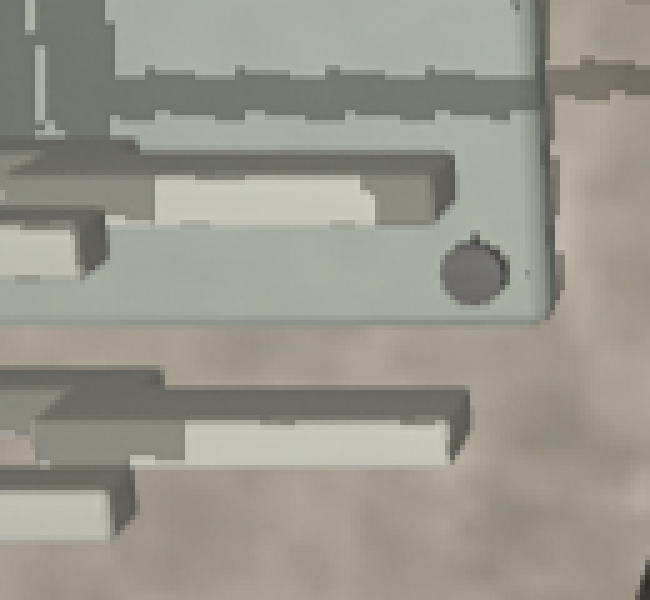

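```bash
cat > fit2.py <<'E'
exec(open('fit.py').read().split('from scipy.optimize import least')[0].replace("print(best","(best"))
from scipy.optimize import least_squares
w=load('w2'); W=[((-.011,.052,('H',0)),(217,249.7)),((.011,.052,('H',0)),(220,288.4)),((.017,.052,('H',0)),(219.7,297.6)),((-.017,.052,('H',0)),(217,240)),
((-.011,.022,('H',.02)),(145.6,259.8)),((-.017,.022,('H',.02)),(145.2,250.5)),((.011,.022,('H',.02)),(152,302.6)),((.017,.022,('H',.02)),(151.8,312.6))]
base=list(C)
for name,C in (('wrist',[(w,a,b) for a,b in W]),('all',base+[(w,a,b) for a,b in W])):
    f=least_squares(res,[.53,-.367,.12,.159],x_scale=[.01,.01,.1,.01]);print(name,f.x.round(4),np.degrees(f.x[2]).round(2));print(res(f.x).reshape(-1,2).round(1).tolist())
E
python3 fit2.py|grep -v obst
```

```text
tcp in scene [-89.58806355 164.78782728]
[235 250  17  21 210]
[250 218  16  18 215]
foot [ 0.4600895 -0.1132951  0.028    ]
wrist [ 0.5334 -0.3669  0.118   0.1583] 6.76
[[-0.1, 0.3], [-0.6, -0.1], [0.3, 0.8], [-0.8, -0.8], [1.0, 1.0], [0.1, -1.4], [-0.8, -0.3], [0.7, 0.6]]
all [ 0.5325 -0.3665  0.1147  0.1596] 6.57
[[-0.3, -1.5], [-0.7, -1.5], [-0.4, -1.4], [-0.9, -1.2], [0.7, -2.7], [0.0, -2.5], [0.0, -0.2], [1.1, -1.4], [0.8, -1.4], [0.1, -1.0], [0.3, -0.3], [-0.4, -0.4], [0.5, 0.5], [-0.4, -1.5], [0.9, 0.2], [0.0, -2.3], [-1.0, -0.7], [0.4, 0.3]]
```

```bash
python3 -c "
from h import *
w=load('w2');g=[.5159,-.2615,.2509];a=np.radians(6.9)
for X,dz in [(-.027,.0065),(-.024,.0065),(-.027,-.0065)]: print(X,dz,[proj(w,[g[0]+X*np.cos(a)-Y*np.sin(a),g[1]+X*np.sin(a)+Y*np.cos(a),g[2]-.0633+dz]).round(1).tolist() for Y in(-.0065,.0065)])
g_=w['color'][205:245,300:340].max(2)
print('v profile u=319',list(zip(range(205,245),g_[:,19].tolist())))
print('u profile v=224',g_[19].tolist())
cv2.imwrite('pics/hd.png',0*g_)
"
```

```text
-0.027 0.0065 [[304.0, 226.3], [333.3, 226.3]]
-0.024 0.0065 [[304.1, 232.9], [333.2, 232.9]]
-0.027 -0.0065 [[304.8, 220.4], [332.3, 220.4]]
v profile u=319 [(205, 145), (206, 146), (207, 146), (208, 143), (209, 142), (210, 141), (211, 140), (212, 142), (213, 142), (214, 142), (215, 141), (216, 141), (217, 141), (218, 142), (219, 119), (220, 76), (221, 61), (222, 63), (223, 63), (224, 61), (225, 72), (226, 76), (227, 77), (228, 76), (229, 73), (230, 67), (231, 117), (232, 132), (233, 131), (234, 131), (235, 130), (236, 131), (237, 130), (238, 131), (239, 130), (240, 130), (241, 131), (242, 131), (243, 130), (244, 131)]
u profile v=224 [138, 138, 140, 140, 145, 80, 61, 64, 64, 63, 65, 62, 64, 63, 63, 64, 63, 63, 64, 61, 63, 61, 62, 62, 61, 62, 62, 63, 61, 63, 63, 62, 57, 102, 139, 139, 138, 138, 138, 137]
```

```bash
cat >> h.py <<'E'
O=np.array([.5333,-.3668]);A=np.radians(6.8);XS=np.array([np.cos(A),np.sin(A)]);YS=np.array([-np.sin(A),np.cos(A)])
def gs(X,Y,z): go([*(O+X*XS+Y*YS),z],186.8)
def here():
    s=readout.read_state();p=s['tool_pos'][:2]-O;f=s['wrist_force'];print('stand xy mm',(1e3*XS@p).round(2),(1e3*YS@p).round(2),'z',s['tool_pos'][2].round(4),'F',(XS@f[:2]).round(1),(YS@f[:2]).round(1),f[2].round(1))
E
python3 -c "
from h import *
here();gs(.0006,.1,.235);gs(.0006,.037,.235)"
```

```text
stand xy mm -4.33 106.86 z 0.2521 F -0.1 0.2 -6.6
t 5.1 pos [ 0.5164 -0.2612  0.2521] f [-0.1  0.2 -6.6] w 0.153 | delta [-0.0049, -0.0069, 0.0171] [0.12, -0.13, 0.14]
t 5.1 pos [ 0.5164 -0.2612  0.2521] f [-0.1  0.2 -6.6] w 0.153 | delta [-0.0048, -0.0699, 0.017] [0.12, -0.13, 0.14]
```

Request:
jog_arm(deltas=[-0.003,-0.004,0.009,0,0,0,-1,-0.005,-0.007,0.017,0,0,0,-1,-0.005,-0.007,0.017,0,0,0,-1,-0.005,-0.007,0.017,0,0,0,-1])

```text
time: 5.5
tool_pos: [0.5228, -0.2684, 0.2359]
tcp_rot: [0.191, -3.134, -0.001]
wrist_force: [-1.0, 0.8, -5.1]
width: 0.158
grip_force: 59.4
```

```bash
python3 -c "
from h import *
here();gs(.0006,.037,.235)
c=shot('wrist','w3');print(0)
cv2.imwrite('pics/w3.png',c['color'][150:350,100:400].repeat(2,0).repeat(2,1))"
```

```text
stand xy mm 1.2 98.97 z 0.2359 F -0.9 0.9 -5.1
t 5.5 pos [ 0.5228 -0.2684  0.2359] f [-1.   0.8 -5.1] w 0.158 | delta [0.0008, -0.062, 0.0009] [0.05, -0.07, 0.16]
0
```

View pics/w3.png

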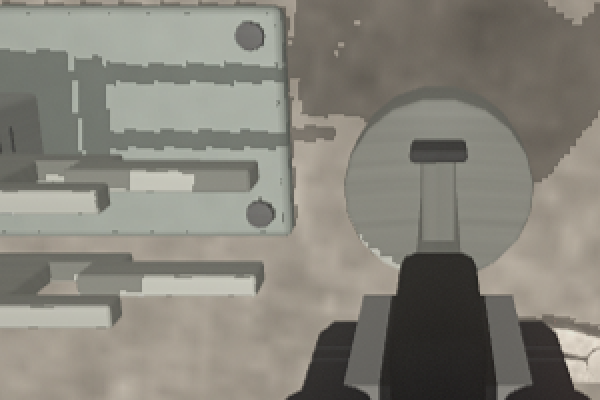

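```bash
python3 -c "
from h import *
from scipy.optimize import least_squares
w=load('w3');im=w['color'].max(2).astype(int)
print('head col 319',im[212:236,319].tolist())
s=[.5228,-.2684,.2359]
for X,dz in [(-.027,-.0065),(-.027,.0065),(-.024,.0065)]: print('head',proj(w,[*(np.array(s[:2])+X*XS),s[2]-.0633+dz]).round(1))
for u in (205,212,220): print(u,im[225:305,u].tolist())
for X in(-.017,-.011,.011,.017): print('tongue',X,[proj(w,[*(O+X*XS+Y*YS),.1585]).round(1).tolist() for Y in (.052,.04)])
"
```

```text
head col 319 [141, 142, 142, 141, 140, 140, 142, 118, 76, 61, 63, 65, 63, 71, 77, 77, 77, 74, 68, 117, 132, 131, 131, 131]
head [319.1 220.1]
head [319.2 226. ]
head [319.1 232.6]
205 [175, 174, 174, 175, 167, 129, 107, 109, 111, 116, 132, 140, 141, 140, 140, 140, 141, 140, 140, 139, 133, 161, 172, 171, 171, 170, 170, 171, 172, 171, 173, 173, 174, 174, 174, 174, 174, 173, 174, 173, 171, 159, 144, 154, 163, 165, 168, 170, 174, 174, 173, 172, 171, 170, 172, 145, 112, 108, 111, 111, 112, 108, 138, 175, 197, 200, 198, 198, 197, 196, 196, 199, 182, 167, 169, 167, 166, 165, 165, 164]
212 [177, 175, 176, 177, 168, 130, 106, 110, 110, 116, 132, 139, 140, 140, 140, 140, 141, 141, 140, 138, 134, 164, 176, 173, 173, 173, 173, 173, 172, 173, 173, 173, 174, 174, 173, 172, 172, 171, 172, 172, 169, 157, 144, 163, 173, 171, 170, 169, 168, 168, 168, 168, 170, 171, 174, 146, 112, 108, 111, 111, 111, 107, 139, 176, 197, 200, 199, 198, 198, 197, 197, 200, 182, 163, 162, 161, 162, 162, 162, 161]
220 [163, 179, 177, 178, 170, 131, 107, 110, 109, 114, 131, 140, 140, 140, 140, 141, 141, 139, 141, 139, 133, 164, 174, 172, 174, 173, 173, 173, 173, 173, 173, 173, 174, 174, 174, 175, 174, 174, 173, 173, 169, 157, 143, 157, 165, 165, 164, 164, 163, 162, 163, 162, 163, 163, 166, 141, 111, 108, 110, 111, 111, 108, 118, 129, 189, 202, 200, 198, 198, 198, 198, 199, 182, 172, 171, 169, 168, 165, 164, 162]
tongue -0.017 [[224.5, 234.1], [200.3, 234.0]]
tongue -0.011 [[225.1, 245.7], [201.1, 245.7]]
tongue 0.011 [[227.5, 287.0], [204.2, 286.9]]
tongue 0.017 [[228.2, 297.9], [205.0, 297.8]]
```

Request:
jog_arm(deltas=[0,-0.01,0,0,0,0,-1,0,-0.022,0,0,0,0,-1,0,-0.034,0,0,0,0,-1,0,-0.046,0,0,0,0,-1,0,-0.056,0,0,0,0,-1,0,-0.062,0,0,0,0,-1,0,-0.062,0,0,0,0,-1])

```text
time: 6.25
tool_pos: [0.5306, -0.3314, 0.2365]
tcp_rot: [0.189, -3.136, 0.0]
wrist_force: [-0.5, -0.6, -5.2]
width: 0.155
grip_force: 59.4
```

```bash
python3 -c "
from h import *
here()
c=shot('wrist','w4');here();s=shot('scene','s4')
a=cv2.resize(c['color'][170:330,120:360],(600,400));b=cv2.resize(s['color'][180:300,340:440],None,fx=2,fy=2,interpolation=cv2.INTER_CUBIC)
im=np.zeros((400,800,3),np.uint8);im[:,:600]=a;im[:240,600:]=b;cv2.imwrite('pics/c4.png',im)"
```

```text
stand xy mm 1.51 35.44 z 0.2365 F -0.6 -0.5 -5.2
stand xy mm 1.54 36.19 z 0.2365 F -0.1 -0.3 -5.7
```

View pics/c4.png

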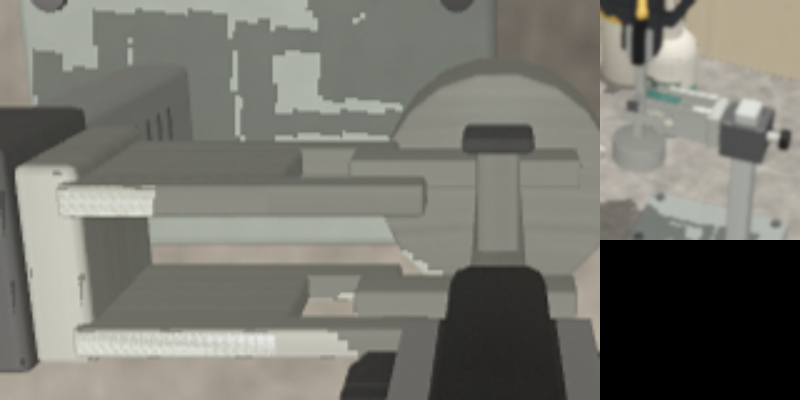

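The bar is over both tongues, at composite (500,140), and in front of the lip end at (425,195), with the stem in the gap. Lowering to contact.

Request:
jog_arm(deltas=[0,0,0.002,0,0,0,-1,0,0,0.004,0,0,0,-1,0,0,0.006,0,0,0,-1,0,0,0.008,0,0,0,-1,0,0,0.008,0,0,0,-1,0,0,0.008,0,0,0,-1])

```text
time: 6.95
tool_pos: [0.5306, -0.3302, 0.2286]
tcp_rot: [0.191, -3.136, -0.0]
wrist_force: [0.6, 0.6, -4.6]
width: 0.158
grip_force: 59.4
```

Request:
jog_arm(deltas=[0,0,0.0005,0,0,0,-1,0,0,0.001,0,0,0,-1,0,0,0.001,0,0,0,-1])

```text
time: 7.25
tool_pos: [0.5306, -0.3303, 0.2277]
tcp_rot: [0.191, -3.136, -0.0]
wrist_force: [-0.6, -0.3, -5.3]
width: 0.157
grip_force: 59.4
```

Request:
jog_arm(deltas=[0,0,0.0005,0,0,0,-1,0,0,0.001,0,0,0,-1,0,0,0.001,0,0,0,-1])

```text
time: 7.55
tool_pos: [0.5307, -0.3304, 0.227]
tcp_rot: [-0.191, 3.136, -0.0]
wrist_force: [-0.0, -0.2, -4.4]
width: 0.157
grip_force: 59.5
```

Request:
jog_arm(deltas=[0,0,0.0005,0,0,0,-1,0,0,0.001,0,0,0,-1,0,0,0.001,0,0,0,-1])

```text
time: 7.85
tool_pos: [0.5307, -0.3303, 0.2261]
tcp_rot: [-0.191, 3.136, -0.0]
wrist_force: [-2.0, 0.7, -1.8]
width: 0.158
grip_force: 59.9
```

Request:
jog_arm(deltas=[0,0,0.0005,0,0,0,-1,0,0,0.001,0,0,0,-1,0,0,0.001,0,0,0,-1])

```text
time: 8.15
tool_pos: [0.5308, -0.3304, 0.2252]
tcp_rot: [-0.191, 3.135, -0.001]
wrist_force: [-1.0, 0.4, 0.1]
width: 0.161
grip_force: 60.3
```

```bash
python3 -c "
from h import *
here();import time
shot('wrist','w5');here();gs(.001,.004,.2255)"
```

```text
stand xy mm 1.78 36.45 z 0.2252 F -1.0 0.5 0.1
stand xy mm 1.8 36.45 z 0.2252 F -0.6 1.3 -0.6
t 8.2 pos [ 0.5308 -0.3304  0.2252] f [-0.7  1.2 -0.6] w 0.154 | delta [0.0009, -0.0324, -0.0003] [-0.02, 0.02, 0.16]
```

Request:
jog_arm(deltas=[0,-0.003,0,0,0,0,-1,0,-0.007,0,0,0,0,-1,0.0005,-0.011,0,0,0,0,-1,0.0005,-0.015,0,0,0,0,-1,0.001,-0.018,0,0,0,0,-1,0.001,-0.02,0,0,0,0,-1,0.001,-0.02,0,0,0,0,-1])

```text
time: 8.9
tool_pos: [0.5322, -0.3508, 0.2248]
tcp_rot: [-0.19, 3.136, -0.001]
wrist_force: [-0.6, 3.4, 1.7]
width: 0.156
grip_force: 60.4
```

```bash
python3 -c "
from h import *
here()"
```

```text
stand xy mm 0.82 16.04 z 0.2248 F -0.2 3.5 1.7
```

Request:
jog_arm(deltas=[0,0,-0.0008,0,0,0,-1,0,-0.002,-0.0008,0,0,0,-1,0,-0.005,-0.0008,0,0,0,-1,0,-0.008,-0.0008,0,0,0,-1,0,-0.01,-0.0008,0,0,0,-1,0,-0.01,-0.0008,0,0,0,-1])

```text
time: 9.5
tool_pos: [0.5331, -0.3607, 0.2254]
tcp_rot: [0.19, -3.135, 0.001]
wrist_force: [-0.4, 2.8, 0.2]
width: 0.161
grip_force: 60.2
```

```bash
python3 -c "
from h import *
here()"
```

```text
stand xy mm 0.56 6.03 z 0.2254 F -0.1 2.8 0.2
```

Now in 1 mm steps, watching for loss of tongue support and back-wall contact.

Request:
jog_arm(deltas=[0,-0.001,0,0,0,0,-1,0,-0.002,0,0,0,0,-1,0,-0.003,0,0,0,0,-1,0,-0.003,0,0,0,0,-1])

```text
time: 9.9
tool_pos: [0.5337, -0.3638, 0.2256]
tcp_rot: [-0.191, 3.136, -0.002]
wrist_force: [-0.2, 1.2, -1.0]
width: 0.154
grip_force: 60.0
```

Request:
jog_arm(deltas=[0,-0.0005,0,0,0,0,-1,0,-0.001,0,0,0,0,-1,0,-0.001,0,0,0,0,-1])

```text
time: 10.2
tool_pos: [0.5337, -0.3643, 0.2255]
tcp_rot: [0.191, -3.136, 0.0]
wrist_force: [0.3, 2.3, -1.6]
width: 0.159
grip_force: 60.0
```

Request:
jog_arm(deltas=[0,-0.0005,0,0,0,0,-1,0,-0.001,0,0,0,0,-1,0,-0.001,0,0,0,0,-1])

```text
time: 10.5
tool_pos: [0.5337, -0.3656, 0.2249]
tcp_rot: [0.191, -3.135, 0.001]
wrist_force: [-0.4, -0.5, -5.2]
width: 0.155
grip_force: 59.4
```

Tongue support is gone, so the bar has just cleared the inner edge. I'll go 1.2 mm further to centre it, then lower.

Request:
jog_arm(deltas=[0,-0.0006,0,0,0,0,-1,0,-0.0012,0,0,0,0,-1,0,-0.0012,0,0,0,0,-1])

```text
time: 10.8
tool_pos: [0.5338, -0.3666, 0.225]
tcp_rot: [0.19, -3.135, 0.0]
wrist_force: [-0.1, -0.1, -4.9]
width: 0.152
grip_force: 59.4
```

Request:
jog_arm(deltas=[0,0,0.001,0,0,0,-1,0,0,0.002,0,0,0,-1,0,0,0.003,0,0,0,-1,0,0,0.003,0,0,0,-1])

```text
time: 11.2
tool_pos: [0.5339, -0.3662, 0.2222]
tcp_rot: [0.191, -3.135, -0.0]
wrist_force: [-0.6, -0.4, -4.9]
width: 0.159
grip_force: 59.4
```

```bash
python3 -c "
from h import *
here()"
```

```text
stand xy mm 0.66 0.5 z 0.2222 F -0.6 -0.4 -4.9
```

Request:
jog_arm(deltas=[0,0,0.001,0,0,0,-1,0,0,0.002,0,0,0,-1,0,0,0.003,0,0,0,-1,0,0,0.004,0,0,0,-1,0,0,0.0045,0,0,0,-1,0,0,0.0045,0,0,0,-1])

```text
time: 11.8
tool_pos: [0.534, -0.3663, 0.2179]
tcp_rot: [0.19, -3.136, -0.0]
wrist_force: [1.0, -0.5, -5.8]
width: 0.155
grip_force: 59.4
```

Request:
jog_arm(deltas=[0,0,0.0005,0,0,0,-1,0,0,0.001,0,0,0,-1,0,0,0.001,0,0,0,-1])

```text
time: 12.1
tool_pos: [0.5341, -0.3664, 0.217]
tcp_rot: [-0.191, 3.136, -0.0]
wrist_force: [-0.5, 0.4, -5.1]
width: 0.157
grip_force: 59.4
```

Request:
jog_arm(deltas=[0,0,0.0005,0,0,0,-1,0,0,0.001,0,0,0,-1,0,0,0.001,0,0,0,-1])

```text
time: 12.4
tool_pos: [0.5341, -0.3664, 0.2165]
tcp_rot: [-0.191, 3.135, -0.0]
wrist_force: [-0.2, 0.1, -2.9]
width: 0.16
grip_force: 59.8
```

Request:
jog_arm(deltas=[0,0,0.0005,0,0,0,-1,0,0,0.001,0,0,0,-1,0,0,0.001,0,0,0,-1], squeeze=20)

```text
time: 12.7
tool_pos: [0.5341, -0.3664, 0.2155]
tcp_rot: [-0.191, 3.135, -0.001]
wrist_force: [-2.3, 1.1, -0.2]
width: 0.16
grip_force: 60.2
```

```bash
python3 -c "
from h import *
here();shot('scene','s6');here();print(readout.read_state()['grip_force'])"
```

```text
stand xy mm 0.87 0.28 z 0.2155 F -2.1 1.4 -0.2
stand xy mm 0.85 0.27 z 0.2155 F -0.4 1.8 0.3
60.154173374176025
```

The hook now carries the weight. Opening the gripper a little.

Request:
jog_arm(deltas=[0,0,0,0,0,0,-0.6,0,0,0,0,0,0,-0.5,0,0,0,0,0,0,-0.4,0,0,0,0,0,0,-0.3,0,0,0,0,0,0,-0.3,0,0,0,0,0,0,-0.3], squeeze=20)

```text
time: 13.35
tool_pos: [0.5341, -0.3664, 0.215]
tcp_rot: [-0.191, 3.136, -0.0]
wrist_force: [-0.2, -0.2, -0.4]
width: 0.352
grip_force: 0.0
```

```bash
python3 -c "
from h import *
here();c=shot('wrist','w7');s=shot('scene','s7');print(readout.read_state()['width'])
a=cv2.resize(c['color'][200:460,140:500],(540,390));b=cv2.resize(s['color'][180:310,350:437],(260,390),interpolation=cv2.INTER_CUBIC)
cv2.imwrite('pics/c7.png',np.hstack([a,b]))"
```

```text
stand xy mm 0.83 0.32 z 0.215 F -0.3 -0.2 -0.4
0.34987446992164717
```

View pics/c7.png

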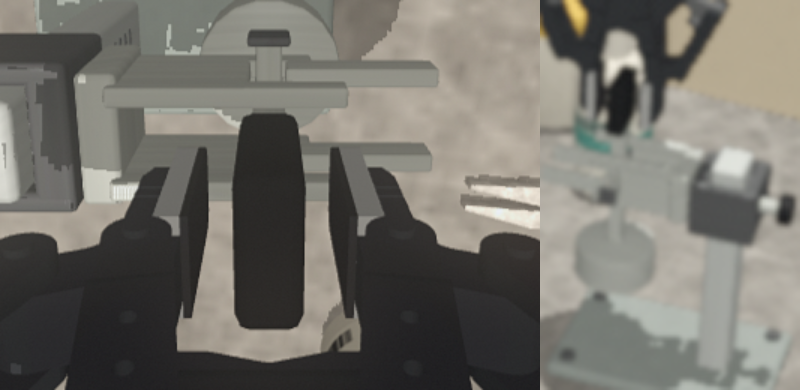

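The weight hangs straight in the throat (left panel (268,55) behind the lip), with the pads clear on both sides of the grip. Retreating upward and letting it settle.

Request:
jog_arm(deltas=[0,0,-0.01,0,0,0,-0.3,0,0,-0.025,0,0,0,-0.3,0,0,-0.045,0,0,0,-0.3,0,0,-0.065,0,0,0,-0.3,0,0,-0.08,0,0,0,-0.3,0,0,-0.08,0,0,0,-0.3,0,0,-0.08,0,0,0,-0.3,0,0,-0.08,0,0,0,-0.3])

```text
time: 14.25
tool_pos: [0.5335, -0.366, 0.2938]
tcp_rot: [0.19, -3.134, -0.002]
wrist_force: [-0.1, 1.0, -0.4]
width: 0.346
grip_force: 0.0
```

Request:
jog_arm(deltas=[0,0,0,0,0,0,-0.3,0,0,0,0,0,0,-0.3,0,0,0,0,0,0,-0.3,0,0,0,0,0,0,-0.3,0,0,0,0,0,0,-0.3,0,0,0,0,0,0,-0.3,0,0,0,0,0,0,-0.3,0,0,0,0,0,0,-0.3])

```text
time: 15.05
tool_pos: [0.534, -0.3664, 0.2951]
tcp_rot: [-0.191, 3.136, -0.0]
wrist_force: [-0.1, 0.6, 1.1]
width: 0.35
grip_force: 0.0
```

```bash
python3 -c "
from h import *
here();a=shot('scene','s8');w=shot('wrist','w8')
b=shot('scene','s9');print('still',np.abs(a['color'][180:300,340:440].astype(int)-b['color'][180:300,340:440]).max())
cv2.imwrite('pics/c8.png',np.hstack([cv2.resize(w['color'][150:430,120:460],(474,390)),cv2.resize(b['color'][180:310,350:437],(260,390),interpolation=cv2.INTER_CUBIC)]))"
```

```text
stand xy mm 0.78 0.34 z 0.2951 F 0.0 0.6 1.1
still 9
```

View pics/c8.png

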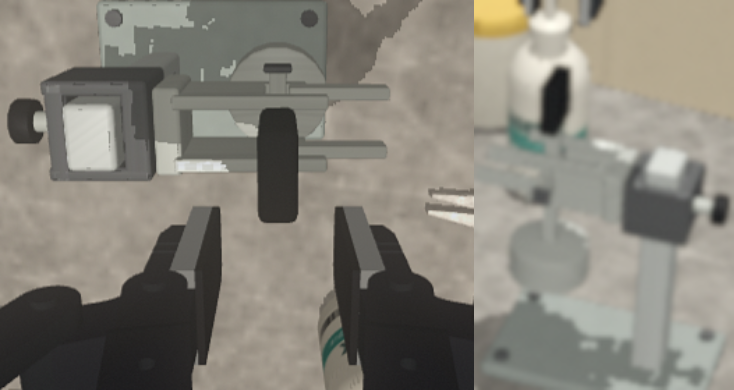

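The weight hangs upright and still in the throat, and the gripper is well clear of it.

```bash
python3 -c "
from h import *
print(finish_job())"
```

```text
the job is handed in; nothing more can be done
None
```

The check weight hangs straight and still in the hook's throat with the gripper clear of it, and I handed the job in at about 15 s; the highest force I read against the stand was about 8 N, and the tape, tin and pliers were never approached.

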